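# Load check of a spring cartridge on the bench tester

### The job

Check the control-spring cartridge clamped in the bench tester. First set the tester's range selector to the three-dot mark and let it click in; only then take the eye at the end of the cartridge's rod, draw the rod straight out against its spring until the dark groove turned round it has just come wholly out of the mouth of the end nut, and keep holding it there for the reading: finish still holding it out, without letting go. Leave the other things on the bench where they are.

Things in the scene. Friction and masses are not known exactly. Their poses are not given: they have to be found in the camera images.
- tester: Bench tester, bolted down. Origin on the bench under the cartridge's axis; z up; y runs along the cartridge from the rod eye to the load head; the rod is drawn out along -y. Bed plate 130 mm wide, 15 mm thick, y -160 to +290 mm; white load head 160 x 160 mm, y +130 to +290 mm, its black panel 105 mm above the bench. The 35 mm aluminium tube lies along x = 0 in two saddles reaching 103 mm up.
- selector (a joint): Range selector angle (rad), grows clockwise seen from above. Four detents 30 degrees apart, at 0, 0.524, 1.047 and 1.571, marked on the panel by one to four white dots: three dots at 1.047. It starts at one of the first two, rarely balanced between them. Turning out of a detent takes about 0.1 N m; let go, it snaps into the nearest. End stops 0.06 beyond the first and last.
- selector_grip (a point): Grip point on the selector's axis, 132 mm above the bench, 27 above the panel (tester x -28, y +212 mm). Black bar knob 40 mm long, 12 wide, top 34 above the panel, on a skirt 40 mm across, 6 high. x axis along the bar to the end with the white index line. Pointer against the tester's +x, seen from above: 60 degrees counter-clockwise at one dot, along it at three, 30 clockwise at four.
- selector_knob: The selector knob, turning; origin on the knob's axis at the panel, 105 mm above the bench; x along the pointer, z up.
- rod (a joint): How far the rod is drawn out (m): 0 at rest, held in by its spring; end stop 0.075. At 0.045 the whole groove is just out, its inner edge level with the mouth of the end nut. The spring pulls back with about 6 N at rest, 14 N at the groove (180 N/m), and draws the rod in again if let go.
- rod_eye: Rod eye at the end of the rod, the part to take: upright steel disc 30 mm in diameter, 13 thick, flat sides to the tester's +x and -x. Origin at its centre, on the rod's axis 75 mm above the bench; at rest 44 mm out from the nut's mouth, only bench or bed plate below. Axes as the tester's.
- nut_face (a point): Centre of the mouth of the cartridge's end nut (dark hexagon, 43 mm over its corners), on the rod's axis, 75 mm above the bench, at tester y = -125 mm; axes as the tester's. The steel rod is 10 mm thick; its dark groove, 4 mm wide, lies at rest hidden 41 to 45 mm inside the mouth; a 17 mm jam nut sits 20 mm behind the eye's centre.
- wrench: Steel open-end wrench lying flat, 180 mm long, 8 mm high; origin at the centre of its underside. Leave it where it is.
- screwdriver: Screwdriver with a black handle, lying, 200 mm long, 26 mm high; origin at the centre of its underside. Leave it where it is.
- spray_can: Upright spray can, 54 mm diameter, 150 mm high; origin at the centre of its underside. Leave it where it is.
- parts_tray: Shallow open steel tray of pins and nuts, 90 x 110 mm, 28 mm high; origin at the centre of its underside. Leave it where it is.
- spare_cartridge: A second, loose spring cartridge of the same kind lying on the bench, 205 mm long along its own y axis, 35 mm high; not the one to test; origin at the centre of its underside. Leave it where it is.
- hammer: Hammer lying on the bench, 260 mm long, head 26 mm high; origin at the centre of its underside. Leave it where it is.
- jar: Upright pale jar with a steel lid, 68 mm diameter, 85 mm high; origin at the centre of its underside. Leave it where it is.

How it is judged:
On the way, in this order (a step that is already met when the one before it is completed fails the run):
1. the range selector rests at the three-dot mark, let go (value of joint selector between 0.9172 and 1.1772 rad and contact force between the fingers and selector_knob below 0.3 N), for 0.3 s.
2. the rod is held out at its groove (value of joint selector between 0.9172 and 1.1772 rad and value of joint rod between 0.041 and 0.049 m and velocity of joint rod between -0.008 and 0.008 m/s and contact force between the fingers and rod_eye above 4 N), for 0.5 s.
At the end, for the whole second after the job is handed in: The range selector sits at the three-dot mark (within 0.13 rad), let go, and the fingers hold the rod eye (more than 4 N) with the rod drawn out 45 mm (groove just wholly out), within 4 mm, and still (under 8 mm/s), all through the last second (all of step 2 and contact force between the fingers and selector_knob below 0.3 N); the arm keeps its last pose, push and grip.
It fails at once if the rod is drawn out more than 8 mm while the selector is not at the three-dot mark (value of joint rod above 0.008 m and not (value of joint selector between 0.9172 and 1.1772 rad)).
It fails at once if another thing on the bench is moved by more than 30 mm (distance of any of wrench, screwdriver, spray_can, parts_tray, spare_cartridge, hammer, jar from where it was at the start of the episode above 0.03 m).
It also fails if it takes over 46 s, if anything falls off the work surface, if the arm or the gripper's body presses on something with over 40 N, if the wrist force passes 120 N, or if a joint passes its speed limit or range.

### The arm

A 7-joint arm with a two-finger parallel gripper is mounted at the origin on the work surface. World frame = base frame: x ahead of the robot, y to its left, z up, the work surface at z = 0. Lengths are in m, angles in rad, forces in N, time in s.
With the tool pointing down it reaches from about 0.425 to 0.95 m from the base axis. Payload 16.7 kg.
Tool frame: the origin (TCP) lies at the very end of the fingers, on their centre line; the grasp point (between the pads) lies 19 mm behind it (manip.hold_point_z is the distance from the TCP to the grasp point, in m); z points along the fingers, y is the line along which they close (so a half turn about z gives the same grasp; the last joint's range is limited). The gripper opens to 94 mm and grips with 3 to 60 N. Pads are 16 mm wide; open, the fingers measure 119 mm over their backs; the gripper's body (75 mm by 177 mm) begins 78 mm behind the grasp point.
Start: joints at [-1.302, 0.426, 0.074, 1.606, -0.034, 1.111, -0.067], TCP at [0.274, 0.617, 0.205] pointing down, gripper open.
Joint ranges: [-2.85, 2.85], [-0.5, 2.14], [-1.23, 1.37], [0.21, 2.46], [-1.02, 4.16], [0.16, 2.05], [-2.73, 2.73]. Speed limits (rad/s): [1.89, 1.89, 2.39, 2.39, 3.01, 3.01, 3.01].

### API

Orientations are given as a unit quaternion [x, y, z, w].
In Python, from rig import get_obs, imaging, job_done, manip gives the robot as it stands.
- The arm moves only by the tool jog_arm, never from a script. Its argument "rows" is a list that holds one entry, the list of rows, each a list of 6 numbers: the shift along the tool's x, y, z scaled (see below), then the turn, a rotation vector about the tool's x, y, z scaled (see below). A call has exactly 10 rows; each row is the pose to reach, as a shift and turn from the pose commanded when the call began, along the tool's axes at that moment; what a row does not reach only later rows make up. The controller multiplies each number of a shift by 0.3 m and each number of a turn by 90 degrees. A row lasts 1/12 s, in which the tool goes at most 41.7 mm and 7.16 degrees, less where a joint would pass 70% of its speed; a pose out of reach is approached as far as the arm can. A call with a number of a shift or a turn outside -1 to 1 is refused whole. A call with a gripper value outside its range is refused whole. "claw" is the closure, from -1 (fully open) to 1 (shut), set as the call begins (left out, the last holds). The fingers move at their own pace and stop on an object; "squeeze" is the grip in N (left out, the last holds). Time passes only in rows, so rows that repeat a pose let the fingers close, or fill a call up. It gives the time, the measured TCP pose, the force, the opening and the grip force at its end, in the units of the state.
- get_obs(): the state, without advancing time (a new reading comes with each control period).
- imaging.camera(name): name is "side" or "top"; returns a dict with "color" (480x640x3 uint8, blue, green, red), "mtx" (3x3 intrinsics, pixels), "k1" (the pictures are not rectified: a ray, as slopes to the right and down, at radius r is drawn at 1 + k1 r^2 times it, then the intrinsics apply), "cam_to_world" (4x4, takes a point from camera to world coordinates). Camera axes: x right, y down, z forward; pixel columns grow to the right and rows downward; lengths in m; the calibration is good to about 2 mm. A picture is of the moment at which its call begins. There is no depth.
- job_done(): hands the job in; it is judged then, once.
The state is a dict: "time_s": time; "joints": joint angles; "joint_vel": joint speeds; "joint_efforts": joint torques, N m; "tool_pos": TCP position; "ee_rot": TCP orientation; "force": force on the tool from outside, world axes, zero at the start; "moment": the same for the moment, N m; "gripper_width": opening from 0.0 (shut) to 1.0 (fully open); "grasp_force": force on a finger pad.
Only numpy, scipy, OpenCV 4.12 (cv2) and the standard library are available. Lean on these libraries where they do the work, as an engineer would, in place of code of your own. Each camera call takes 0.05 s, during which the arm holds its last target. There are 200 camera calls.

## Working session

There is one attempt and no reset: what is moved stays moved. The work goes in short steps, Python scripts to look and compute and a tool call to move; the robot and the scene stay as the last step left them, time stands still between calls to the robot, and variables do not carry over. Pictures are saved under pics/ and viewed, at most 10 in all, crops included, and the job is handed in when it is done.

Besides the shell and the picture viewer there is one more tool, called by a JSON object that holds its "api" and its "payload", one argument or row to a line. jog_arm: Moves the arm, as the interface text tells. Shifts and turns lie within -1 to 1; 1 stands for 0.3 m of shift or 90 degrees of turn. Its arguments: {"type":"object","properties":{"rows":{"type":"array","items":{"type":"array","items":{"type":"array","items":{"type":"number"}}}},"claw":{"type":"number"},"squeeze":{"type":"number"}},"required":["rows"]}

```bash
mkdir -p pics; python3 - <<'E'
from rig import get_obs, imaging, manip
import cv2,pickle
d={}
for n in("top","side"):
    c=imaging.camera(n); cv2.imwrite(f"pics/{n}0.png",c["color"]); d[n]=c
    print(n,c["mtx"].round(1).tolist(),c["k1"],c["cam_to_world"].round(3).tolist())
pickle.dump(d,open("cal.pkl","wb"))
o=get_obs(); print({k:o[k] for k in("time_s","tool_pos","ee_rot","force","gripper_width")}); print(manip.hold_point_z)
E
```

```text
top [[517.5, 0.0, 318.0], [0.0, 517.5, 243.1], [0.0, 0.0, 1.0]] 0.04644241313559175 [[-0.026, -0.999, 0.043, 0.501], [-1.0, 0.026, 0.004, 0.06], [-0.005, -0.043, -0.999, 1.311], [0.0, 0.0, 0.0, 1.0]]
side [[547.1, 0.0, 320.7], [0.0, 547.1, 245.9], [0.0, 0.0, 1.0]] -0.16321817630051755 [[0.983, -0.104, 0.148, 0.371], [-0.181, -0.553, 0.813, -0.982], [-0.003, -0.827, -0.563, 0.796], [0.0, 0.0, 0.0, 1.0]]
{'time_s': 0.1, 'tool_pos': array([0.27376712, 0.61656319, 0.20484751]), 'ee_rot': array([ 2.07407232e-01,  9.78254521e-01, -5.72970400e-04, -6.34194472e-05]), 'force': array([-1.53832556,  0.77950385,  0.31469789]), 'gripper_width': 1.001473715811697}
0.0188
```

View pics/top0.png

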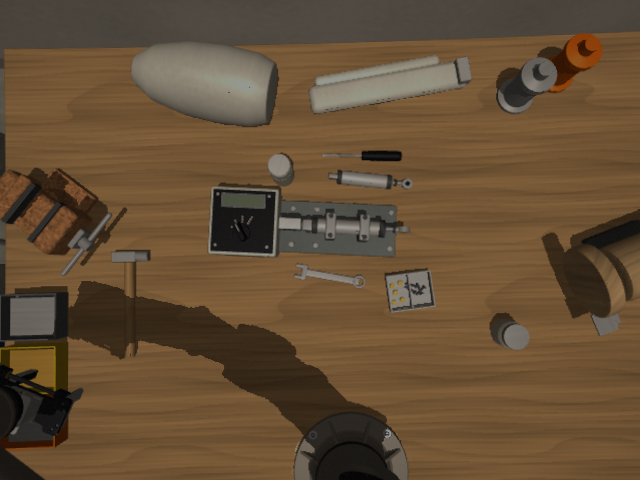

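View pics/side0.png

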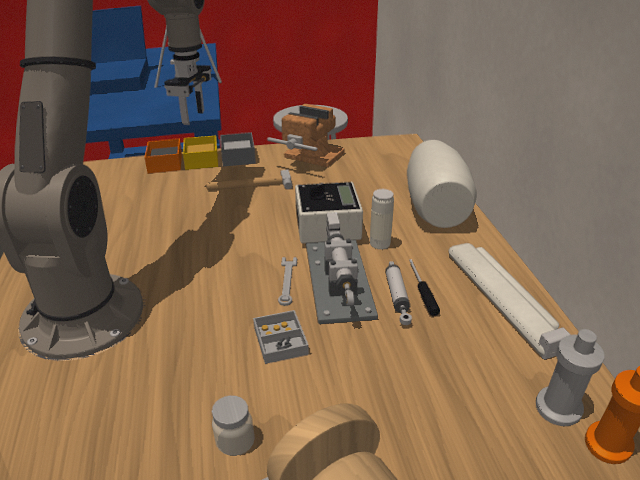

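The top view shows the load head at (244,221), the knob near (242,229), and the rod eye near (403,229). The side view shows the eye at (348,297). I'll enlarge both areas.

```bash
python3 - <<'E'
import cv2
t=cv2.imread("pics/top0.png"); s=cv2.imread("pics/side0.png")
a=cv2.resize(t[180:265,200:285],(500,500),interpolation=cv2.INTER_CUBIC)
b=cv2.resize(t[200:260,340:420],(0,0),fx=3.75,fy=3.75,interpolation=cv2.INTER_CUBIC)
c=cv2.resize(s[170:245,285:375],(0,0),fx=3.333,fy=3.333,interpolation=cv2.INTER_CUBIC)
import numpy as np
o=np.zeros((500,800,3),np.uint8); o[:,:500]=a; o[:225,500:800]=b; o[250:500,500:800]=c
o=np.clip(o*1.7,0,255).astype(np.uint8)
cv2.imwrite("pics/crop0.png",o)
E
```

```text
(no output)
```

View pics/crop0.png

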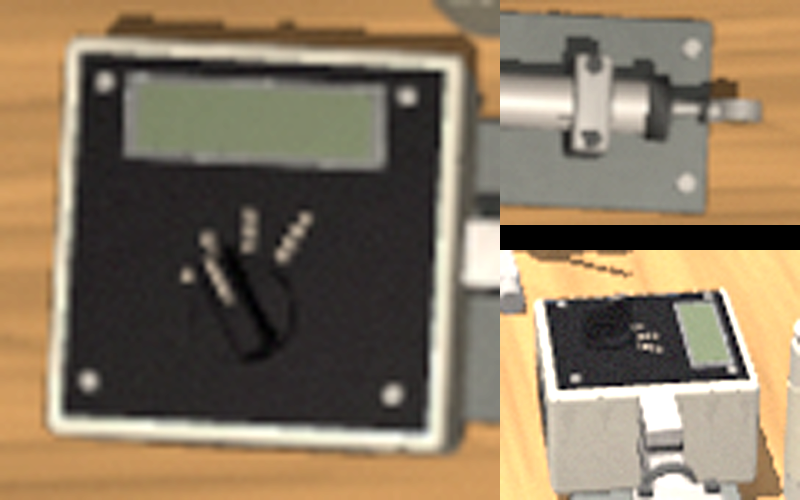

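The pointer's white line is about 27° counter-clockwise of image-up, so the selector is at two dots. It needs about 30° clockwise. Next I'll fit the tester pose.

```bash
cat > h.py <<'E'
import pickle,numpy as np
from scipy.optimize import least_squares
from scipy.spatial.transform import Rotation as R
d=pickle.load(open("cal.pkl","rb"))
def proj(n,P):
    c=d[n]; T=np.linalg.inv(c["cam_to_world"]); p=np.atleast_2d(P)@T[:3,:3].T+T[:3,3]
    s=p[:,:2]/p[:,2:]; s=s*(1+c["k1"]*(s**2).sum(1,keepdims=True))
    return s*[c["mtx"][0,0],c["mtx"][1,1]]+c["mtx"][:2,2]
def tw(q,P):
    P=np.atleast_2d(P); c,s=np.cos(q[2]),np.sin(q[2])
    return np.c_[q[0]+c*P[:,0]-s*P[:,1], q[1]+s*P[:,0]+c*P[:,1], P[:,2]]
E
python3 - <<'E'
from h import *
def cr(u,v,x0,y0,f): return (x0+(u+.5)/f-.5, y0+(v+.5)/f-.5)
h=.105
top=[((72,42),(.08,.29,h)),((468,58),(.08,.13,h)),((450,448),(-.08,.13,h)),((52,432),(-.08,.29,h))]
tp=[(cr(*a,200,180,5.882),b) for a,b in top]
tp+=[(cr(a-500,b,340,200,3.75),p) for (a,b),p in [((714,22),(.065,-.16,.015)),((706,213),(-.065,-.16,.015)),((740,103),(0,-.169,.09))]]
sp=[(cr(a-500,b-250,285,170,3.3333),p) for (a,b),p in [((550,402),(-.08,.13,h)),((755,380),(.08,.13,h)),((725,290),(.08,.29,h)),((537,293),(-.08,.29,h))]]
sp+=[((376.5,318),(.065,-.16,.015)),((319,321),(-.065,-.16,.015)),((348.5,297),(0,-.173,.075))]
def res(q,A=None):
    out=[proj(n,tw(q,[b for _,b in S]))-np.array([a for a,_ in S]) for n,S in(("top",tp),("side",sp)) if A in(None,n)]
    return np.concatenate(out).ravel()
for A in("top","side",None):
    r=least_squares(res,[.5,0,0],args=(A,),loss='soft_l1'); print(A,r.x.round(4),res(r.x,A).reshape(-1,2).round(1).tolist())
q=r.x; 
kn=tw(q,[[-.028,.212,.132]]);e=tw(q,[[0,-.169,.075]]); print(kn,e)
print(proj("top",tw(q,[[-.028,.212,.139],[-.028,.212,.111]])))
from rig import get_obs
o=get_obs(); print(o["tool_pos"],R.from_quat(o["ee_rot"]).as_matrix().round(3), o["force"])
E
```

```text
top [ 0.5955  0.028  -0.0685] [[-1.0, -1.2], [-0.0, -0.9], [-0.1, 1.0], [-1.1, 0.8], [0.4, -0.9], [0.6, -0.1], [1.0, 1.3]]
side [ 0.595   0.0271 -0.0761] [[-1.0, -1.0], [1.8, 1.9], [0.8, -0.7], [-1.4, 1.4], [0.7, -2.3], [-2.2, -0.7], [0.4, 3.3]]
None [ 0.5953  0.028  -0.0717] [[-0.9, -1.5], [0.1, -1.0], [-0.2, 0.9], [-1.2, 0.5], [0.5, -0.6], [0.6, 0.2], [1.0, 1.6], [-1.1, -1.1], [1.6, 1.7], [0.3, -0.9], [-1.8, 1.4], [1.0, -2.6], [-1.8, -0.9], [0.8, 3.0]]
[[0.58250739 0.2414247  0.132     ]] [[ 0.58314811 -0.14060225  0.075     ]]
[[239.65023585 231.85976119]
 [241.53637714 232.64318498]]
[0.27376712 0.61656319 0.20484751] [[-0.914  0.406 -0.   ]
 [ 0.406  0.914 -0.001]
 [-0.    -0.001 -1.   ]] [-1.53832556  0.77950385  0.31469789]
```

{"api": "jog_arm", "payload": {
  "rows": [
    [[-0.05, -0.025, 0, 0, 0, -0.05], [-0.15, -0.075, 0, 0, 0, -0.11], [-0.26, -0.13, 0, 0, 0, -0.17], [-0.38, -0.19, 0, 0, 0, -0.23], [-0.5, -0.25, 0, 0, 0, -0.29], [-0.62, -0.31, 0, 0, 0, -0.35], [-0.74, -0.37, 0, 0, 0, -0.41], [-0.85, -0.43, 0, 0, 0, -0.47], [-0.93, -0.47, 0, 0, 0, -0.53], [-0.96, -0.48, 0, 0, 0, -0.556]]
  ],
  "claw": -1
}}

```text
time_s: 0.93
tool_pos: [0.4816, 0.3637, 0.2054]
ee_rot: [-0.226, 0.974, -0.001, 0.0]
force: [0.3, 0.3, 0.6]
gripper_width: 0.998
grasp_force: 0.0
```

```bash
cat >> h.py <<'E'
def to(target,ang):
    """shift/turn (scaled) to bring TCP to target, tool x at world angle ang (deg), pointing down"""
    from rig import get_obs
    o=get_obs(); M=R.from_quat(o["ee_rot"])
    a=np.radians(ang); x=np.array([np.cos(a),np.sin(a),0]); z=np.array([0,0,-1.])
    G=R.from_matrix(np.c_[x,np.cross(z,x),z])
    print("t",round(o["time_s"],2),"pos",o["tool_pos"].round(4),"angx",np.degrees(np.arctan2(*M.as_matrix()[1::-1,0])).round(2),"j",o["joints"].round(2),"F",o["force"].round(1),"w",round(o["gripper_width"],3))
    print("shift",(M.inv().apply(np.array(target)-o["tool_pos"])/.3).round(4),"turn",((M.inv()*G).as_rotvec()/(np.pi/2)).round(4))
E
python3 -c "
from h import *
to([.583,.240,.19],206)"
```

```text
t 0.93 pos [0.4816 0.3637 0.2054] angx -153.88 j [-0.77  0.31  0.02  1.77 -0.01  1.06  1.28] F [0.3 0.3 0.6] w 0.998
shift [-0.1219 -0.5187  0.0521] turn [-0.0011 -0.0001  0.0013]
```

{"api": "jog_arm", "payload": {
  "rows": [
    [[-0.01, -0.04, 0, 0, 0, 0], [-0.03, -0.12, 0.01, 0, 0, 0], [-0.05, -0.21, 0.02, 0, 0, 0], [-0.07, -0.3, 0.03, 0, 0, 0], [-0.09, -0.39, 0.04, 0, 0, 0], [-0.11, -0.47, 0.05, 0, 0, 0], [-0.12, -0.51, 0.05, 0, 0, 0], [-0.122, -0.519, 0.052, 0, 0, 0], [-0.122, -0.519, 0.052, 0, 0, 0], [-0.122, -0.519, 0.052, 0, 0, 0]]
  ]
}}

```text
time_s: 1.77
tool_pos: [0.5791, 0.2463, 0.1898]
ee_rot: [-0.226, 0.974, 0.0, -0.0]
force: [-0.0, -0.5, 0.6]
gripper_width: 1.003
grasp_force: 0.0
```

```bash
python3 - <<'E'
from h import *
to([.583,.240,.117],206)
from rig import imaging
import cv2
p={n:imaging.camera(n)["color"] for n in("top","side")}
o=np.zeros((400,800,3),np.uint8)
o[:,:400]=cv2.resize(p["top"][180:280,190:290],(400,400),interpolation=cv2.INTER_CUBIC)
o[:,400:]=cv2.resize(p["side"][130:230,280:380],(400,400),interpolation=cv2.INTER_CUBIC)
cv2.imwrite("pics/hov.png",np.clip(o*1.7,0,255).astype(np.uint8))
E
```

```text
t 1.77 pos [0.5791 0.2463 0.1898] angx -153.83 j [-0.57  0.37  0.08  1.73 -0.04  1.05  1.55] F [-0.  -0.5  0.6] w 1.003
shift [-0.0024 -0.0248  0.2428] turn [ 0.0004 -0.0002  0.0018]
```

View pics/hov.png

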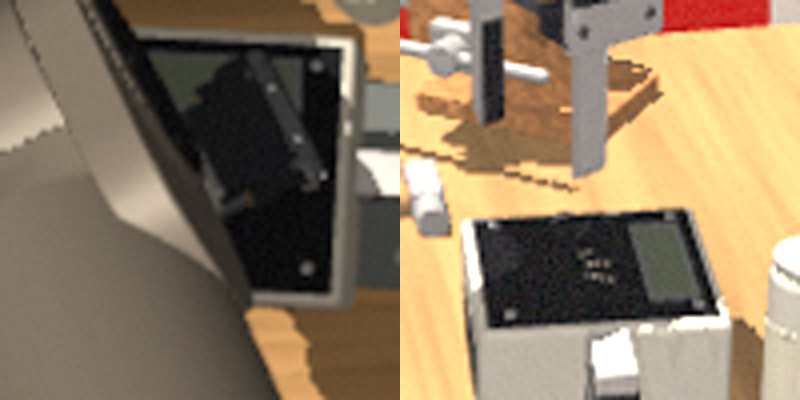

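The hover view shows the fingers clear above the panel on either side of the knob. I'll check that the arm has settled before descending.

```bash
python3 -c "
from h import *
to([.583,.240,.117],206)"
```

```text
t 1.87 pos [0.5791 0.2465 0.19  ] angx -153.78 j [-0.57  0.37  0.08  1.73 -0.04  1.05  1.56] F [ 0.3  0.6 -0.3] w 1.001
shift [-0.0022 -0.0254  0.2434] turn [0.0004 0.     0.0024]
```

{"api": "jog_arm", "payload": {
  "rows": [
    [[0, -0.01, 0.03, 0, 0, 0], [-0.002, -0.025, 0.07, 0, 0, 0], [-0.002, -0.025, 0.11, 0, 0, 0], [-0.002, -0.025, 0.15, 0, 0, 0], [-0.002, -0.025, 0.19, 0, 0, 0], [-0.002, -0.025, 0.22, 0, 0, 0], [-0.002, -0.025, 0.235, 0, 0, 0], [-0.002, -0.025, 0.242, 0, 0, 0], [-0.002, -0.025, 0.242, 0, 0, 0], [-0.002, -0.025, 0.242, 0, 0, 0]]
  ]
}}

```text
time_s: 2.7
tool_pos: [0.5841, 0.2384, 0.1176]
ee_rot: [-0.226, 0.974, 0.0, 0.0]
force: [0.4, -0.3, -0.0]
gripper_width: 1.001
grasp_force: 0.0
```

{"api": "jog_arm", "payload": {
  "rows": [
    [[0, 0, 0, 0, 0, 0], [0, 0, 0, 0, 0, 0], [0, 0, 0, 0, 0, 0], [0, 0, 0, 0, 0, 0], [0, 0, 0, 0, 0, 0], [0, 0, 0, 0, 0, 0], [0, 0, 0, 0, 0, 0], [0, 0, 0, 0, 0, 0], [0, 0, 0, 0, 0, 0], [0, 0, 0, 0, 0, 0]]
  ],
  "claw": 1,
  "squeeze": 15
}}

```text
time_s: 3.53
tool_pos: [0.5839, 0.2382, 0.1172]
ee_rot: [-0.226, 0.974, -0.0, -0.0]
force: [0.1, -0.1, -0.1]
gripper_width: 0.33
grasp_force: 0.0
```

```bash
python3 -c "
from h import *
to([.583,.240,.117],206)"
```

```text
t 3.53 pos [0.5839 0.2382 0.1172] angx -153.9 j [-0.55  0.44  0.08  1.79 -0.04  0.91  1.57] F [ 0.1 -0.1 -0.1] w 0.33
shift [-0.      0.0066  0.0008] turn [-0.     -0.0001  0.0011]
```

{"api": "jog_arm", "payload": {
  "rows": [
    [[0, 0.003, 0, 0, 0, 0], [0, 0.003, 0, 0, 0, 0], [0, 0.003, 0, 0, 0, 0], [0, 0.003, 0, 0, 0, 0], [0, 0.003, 0, 0, 0, 0], [0, 0.003, 0, 0, 0, 0], [0, 0.003, 0, 0, 0, 0], [0, 0.003, 0, 0, 0, 0], [0, 0.003, 0, 0, 0, 0], [0, 0.003, 0, 0, 0, 0]]
  ]
}}

```text
time_s: 4.37
tool_pos: [0.5819, 0.242, 0.1173]
ee_rot: [-0.227, 0.974, 0.001, -0.001]
force: [-6.9, 11.7, 1.5]
gripper_width: 0.127
grasp_force: 15.0
```

{"api": "jog_arm", "payload": {
  "rows": [
    [[0, 0.006, 0, 0, 0, 0], [0, 0.012, 0, 0, 0, 0.02], [0, 0.012, 0, 0, 0, 0.06], [0, 0.012, 0, 0, 0, 0.11], [0, 0.012, 0, 0, 0, 0.16], [0, 0.012, 0, 0, 0, 0.21], [0, 0.012, 0, 0, 0, 0.26], [0, 0.012, 0, 0, 0, 0.31], [0, 0.012, 0, 0, 0, 0.34], [0, 0.012, 0, 0, 0, 0.34]]
  ]
}}

```text
time_s: 5.2
tool_pos: [0.5816, 0.2437, 0.1173]
ee_rot: [0.04, 0.999, 0.001, -0.0]
force: [-0.7, 4.6, -1.8]
gripper_width: 0.128
grasp_force: 15.0
```

```bash
python3 -c "
from h import *
to([.583,.240,.117],176)
from rig import get_obs
o=get_obs(); print(o['moment'],o['grasp_force'])"
```

```text
t 5.2 pos [0.5816 0.2437 0.1173] angx 175.37 j [-0.65  0.45  0.2   1.8  -0.11  0.91  1.09] F [-0.7  4.6 -1.8] w 0.128
shift [-0.0058 -0.012   0.001 ] turn [ 0.0008 -0.0001 -0.0071]
[1.28657383 0.19942063 0.00391403] 14.994557797908783
```

{"api": "jog_arm", "payload": {
  "rows": [
    [[0, 0, 0, 0, 0, 0], [0, 0, 0, 0, 0, 0], [0, 0, 0, 0, 0, 0], [0, 0, 0, 0, 0, 0], [0, 0, 0, 0, 0, 0], [0, 0, -0.02, 0, 0, 0], [0, 0, -0.07, 0, 0, 0], [0, 0, -0.14, 0, 0, 0], [0, 0, -0.22, 0, 0, 0], [0, 0, -0.27, 0, 0, 0]]
  ],
  "claw": -1
}}

```text
time_s: 6.03
tool_pos: [0.5825, 0.2423, 0.2009]
ee_rot: [0.039, 0.999, 0.0, 0.001]
force: [0.6, 0.5, -0.3]
gripper_width: 0.801
grasp_force: 0.0
```

```bash
python3 - <<'E'
from h import *
to([.5825,-.1386,.19],86)
from rig import imaging
import cv2
p={n:imaging.camera(n)["color"] for n in("top","side")}
o=np.zeros((400,800,3),np.uint8)
o[:,:400]=cv2.resize(p["top"][190:270,200:280],(400,400),interpolation=cv2.INTER_CUBIC)
o[:,400:]=cv2.resize(p["side"][170:230,290:350],(400,400),interpolation=cv2.INTER_CUBIC)
cv2.imwrite("pics/after.png",np.clip(o*1.9,0,255).astype(np.uint8))
E
```

```text
t 6.03 pos [0.5825 0.2423 0.2009] angx 175.48 j [-0.67  0.36  0.22  1.73 -0.09  1.06  1.07] F [ 0.6  0.5 -0.3] w 0.801
shift [-0.0999 -1.2657  0.0354] turn [1.300e-03 3.000e-04 9.942e-01]
```

View pics/after.png

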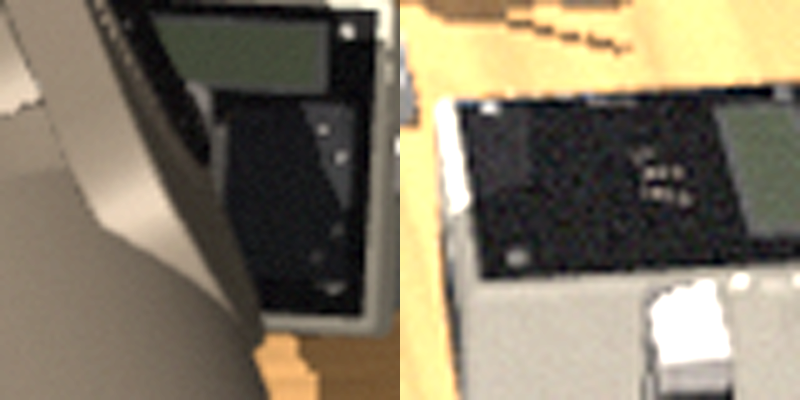

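The arm hides the knob, so I'll check it again from the eye position.

{"api": "jog_arm", "payload": {
  "rows": [
    [[0, -0.04, 0, 0, 0, 0.05], [-0.01, -0.12, 0, 0, 0, 0.11], [-0.02, -0.22, 0, 0, 0, 0.18], [-0.03, -0.33, 0, 0, 0, 0.25], [-0.04, -0.44, 0, 0, 0, 0.32], [-0.05, -0.55, 0, 0, 0, 0.39], [-0.06, -0.66, 0, 0, 0, 0.46], [-0.07, -0.76, 0, 0, 0, 0.53], [-0.08, -0.85, 0, 0, 0, 0.6], [-0.08, -0.9, 0, 0, 0, 0.65]]
  ]
}}

```text
time_s: 6.97
tool_pos: [0.5842, -0.0325, 0.1981]
ee_rot: [0.526, 0.85, -0.0, 0.0]
force: [-0.4, -0.6, -1.3]
gripper_width: 1.004
grasp_force: 0.0
```

```bash
python3 - <<'E'
from h import *
to([.5825,-.1386,.19],86)
from rig import imaging
import cv2
p={n:imaging.camera(n)["color"] for n in("top","side")}
cv2.imwrite("pics/t2.png",p["top"]);cv2.imwrite("pics/s2.png",p["side"])
to([.5825,-.1386,.19],86)
o=np.zeros((400,800,3),np.uint8)
o[:,:400]=cv2.resize(p["top"][190:270,200:280],(400,400),interpolation=cv2.INTER_CUBIC)
o[:,400:]=cv2.resize(p["side"][180:320,290:430],(400,400),interpolation=cv2.INTER_CUBIC)
cv2.imwrite("pics/after2.png",np.clip(o*1.9,0,255).astype(np.uint8))
E
```

```text
t 6.97 pos [ 0.5842 -0.0325  0.1981] angx 116.48 j [-0.47  0.31  0.51  1.84 -0.18  1.03  0.58] F [-0.4 -0.6 -1.3] w 1.004
shift [-0.3141 -0.1626  0.0272] turn [-3.000e-04  6.000e-04  3.386e-01]
t 7.07 pos [ 0.584  -0.0321  0.198 ] angx 116.58 j [-0.47  0.31  0.51  1.84 -0.18  1.03  0.58] F [-0.1  0.7 -0. ] w 1.001
shift [-0.3151 -0.1633  0.0271] turn [-0.0005  0.0006  0.3398]
```

View pics/after2.png

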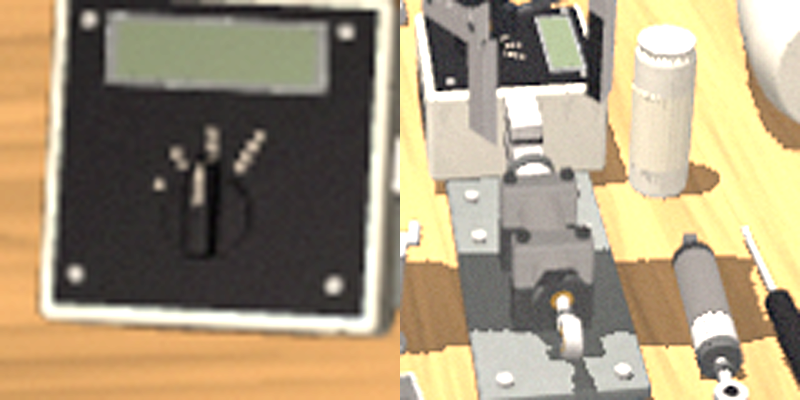

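The selector now sits at three dots: the bar is upright, pointing at the three-dot mark at crop (212,140). Now I'll refine the eye position, using about (404.5,229.3) in the top view and (349.5,297) in the side view.

```bash
python3 - <<'E'
from h import *
import cv2
q=[.5953,.028,-.0717]
for n in("top","side"):
    print(n,proj(n,tw(q,[[0,-.169,.075],[0,-.169,.09],[0,-.125,.075]])).round(1).tolist())
f=lambda p:np.r_[(proj("top",p)[0]-[404.5,229.3]),(proj("side",p)[0]-[349.3,297])]
r=least_squares(f,[.58,-.14,.08]);print(r.x,r.fun)
r=least_squares(lambda a:f([a[0],a[1],.075]),[.58,-.14]);print(r.x,r.fun)
t=cv2.imread("pics/top0.png")[205:250,380:420];s=cv2.imread("pics/s2.png")[270:320,330:375]
o=np.zeros((400,800,3),np.uint8)
o[:,:356]=cv2.resize(t,(356,400),interpolation=cv2.INTER_CUBIC);o[:,400:760]=cv2.resize(s,(360,400),interpolation=cv2.INTER_CUBIC)
cv2.imwrite("pics/eye.png",np.clip(o*1.5,0,255).astype(np.uint8))
E
```

```text
top [[403.6, 229.1], [404.6, 228.7], [385.1, 228.3]]
side [[349.0, 298.8], [349.2, 293.1], [345.8, 285.6]]
[ 0.58294679 -0.14187442  0.08081488] [ 0.03380285 -0.23487033 -0.20380716  0.01722424]
[ 0.58366689 -0.14004375] [-1.13970874 -0.34397287 -0.13900773  1.60003135]
```

View pics/eye.png

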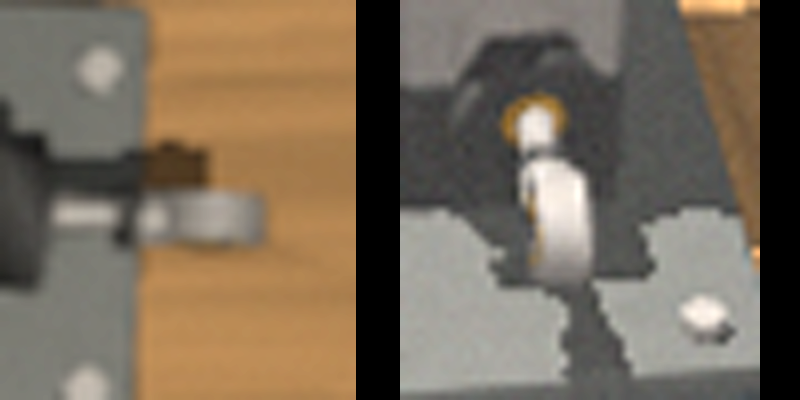

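{"api": "jog_arm", "payload": {
  "rows": [
    [[-0.02, -0.01, 0, 0, 0, 0.04], [-0.08, -0.04, 0, 0, 0, 0.1], [-0.15, -0.08, 0, 0, 0, 0.16], [-0.22, -0.12, 0.01, 0, 0, 0.22], [-0.28, -0.15, 0.02, 0, 0, 0.28], [-0.31, -0.16, 0.03, 0, 0, 0.33], [-0.321, -0.166, 0.03, 0, 0, 0.34], [-0.321, -0.166, 0.03, 0, 0, 0.34], [-0.321, -0.166, 0.03, 0, 0, 0.34], [-0.321, -0.166, 0.03, 0, 0, 0.34]]
  ]
}}

```text
time_s: 7.9
tool_pos: [0.5842, -0.1358, 0.1893]
ee_rot: [0.728, 0.686, 0.0, -0.0]
force: [0.1, -0.5, -1.4]
gripper_width: 0.996
grasp_force: 0.0
```

```bash
python3 -c "
from h import *
to([.583,-.1405,.056],85.9)"
```

```text
t 7.9 pos [ 0.5842 -0.1358  0.1893] angx 86.64 j [-0.38  0.37  0.65  1.83 -0.26  1.03  0.31] F [ 0.1 -0.5 -1.4] w 0.996
shift [-0.0161 -0.0029  0.4442] turn [-0.0001 -0.0003  0.0082]
```

{"api": "jog_arm", "payload": {
  "rows": [
    [[-0.01, -0.003, 0.03, 0, 0, 0.008], [-0.016, -0.003, 0.08, 0, 0, 0.008], [-0.016, -0.003, 0.14, 0, 0, 0.008], [-0.016, -0.003, 0.2, 0, 0, 0.008], [-0.016, -0.003, 0.26, 0, 0, 0.008], [-0.016, -0.003, 0.32, 0, 0, 0.008], [-0.016, -0.003, 0.37, 0, 0, 0.008], [-0.016, -0.003, 0.41, 0, 0, 0.008], [-0.016, -0.003, 0.435, 0, 0, 0.008], [-0.016, -0.003, 0.444, 0, 0, 0.008]]
  ]
}}

```text
time_s: 8.73
tool_pos: [0.5822, -0.1417, 0.0549]
ee_rot: [0.733, 0.68, -0.001, -0.0]
force: [-0.4, 0.2, 0.8]
gripper_width: 1.001
grasp_force: 0.0
```

{"api": "jog_arm", "payload": {
  "rows": [
    [[0, 0, 0, 0, 0, 0], [0, 0, 0, 0, 0, 0], [0, 0, 0, 0, 0, 0], [0, 0, 0, 0, 0, 0], [0, 0, 0, 0, 0, 0], [0, 0, 0, 0, 0, 0], [0, 0, 0, 0, 0, 0], [0, 0, 0, 0, 0, 0], [0, 0, 0, 0, 0, 0], [0, 0, 0, 0, 0, 0]]
  ],
  "claw": 1,
  "squeeze": 20
}}

```text
time_s: 9.57
tool_pos: [0.5827, -0.142, 0.0561]
ee_rot: [0.733, 0.68, -0.0, -0.0]
force: [-0.4, 0.3, -0.2]
gripper_width: 0.326
grasp_force: 0.0
```

```bash
python3 -c "
from h import *
to([.583,-.1405,.056],85.9)"
```

```text
t 9.57 pos [ 0.5827 -0.142   0.0561] angx 85.68 j [-0.29  0.54  0.56  1.92 -0.39  0.79  0.41] F [-0.4  0.3 -0.2] w 0.326
shift [0.0049 0.0005 0.0002] turn [-0.      0.     -0.0025]
```

{"api": "jog_arm", "payload": {
  "rows": [
    [[0, 0, 0, 0, 0, 0], [0, 0, 0, 0, 0, 0], [0, 0, 0, 0, 0, 0], [0, 0, 0, 0, 0, 0], [0, 0, 0, 0, 0, 0], [0, 0, 0, 0, 0, 0], [0, 0, 0, 0, 0, 0], [0, 0, 0, 0, 0, 0], [0, 0, 0, 0, 0, 0], [0, 0, 0, 0, 0, 0]]
  ]
}}

```text
time_s: 10.4
tool_pos: [0.5846, -0.1421, 0.0563]
ee_rot: [0.733, 0.68, 0.001, 0.001]
force: [10.4, -1.1, -9.3]
gripper_width: 0.139
grasp_force: 20.0
```

{"api": "jog_arm", "payload": {
  "rows": [
    [[0, 0.003, 0, 0, 0, 0], [0, 0.006, 0, 0, 0, 0], [0, 0.009, 0, 0, 0, 0], [0, 0.009, 0, 0, 0, 0], [0, 0.009, 0, 0, 0, 0], [0, 0.009, 0, 0, 0, 0], [0, 0.009, 0, 0, 0, 0], [0, 0.009, 0, 0, 0, 0], [0, 0.009, 0, 0, 0, 0], [0, 0.009, 0, 0, 0, 0]]
  ],
  "squeeze": 55
}}

```text
time_s: 11.23
tool_pos: [0.5847, -0.1421, 0.0562]
ee_rot: [0.733, 0.68, -0.0, -0.001]
force: [-5.5, 2.0, 8.0]
gripper_width: 0.138
grasp_force: 55.0
```

```bash
python3 -c "
from h import *
to([.582,-.187,.056],85.9)"
```

```text
t 11.23 pos [ 0.5847 -0.1421  0.0562] angx 85.67 j [-0.29  0.54  0.56  1.92 -0.39  0.79  0.41] F [-5.5  2.   8. ] w 0.138
shift [-0.1501  0.0023  0.0007] turn [-0.0008 -0.0003 -0.0025]
```

{"api": "jog_arm", "payload": {
  "rows": [
    [[-0.005, 0, 0, 0, 0, 0], [-0.015, -0.001, 0, 0, 0, 0], [-0.03, -0.002, 0, 0, 0, 0], [-0.05, -0.003, 0, 0, 0, 0], [-0.07, -0.003, 0, 0, 0, 0], [-0.09, -0.003, 0, 0, 0, 0], [-0.11, -0.003, 0, 0, 0, 0], [-0.13, -0.003, 0, 0, 0, 0], [-0.145, -0.003, 0, 0, 0, 0], [-0.15, -0.003, 0, 0, 0, 0]]
  ]
}}

```text
time_s: 12.07
tool_pos: [0.5816, -0.1849, 0.0562]
ee_rot: [0.733, 0.68, 0.001, -0.001]
force: [0.3, 14.4, 9.4]
gripper_width: 0.136
grasp_force: 55.0
```

{"api": "jog_arm", "payload": {
  "rows": [
    [[0, 0, 0, 0, 0, 0], [0, 0, 0, 0, 0, 0], [0, 0, 0, 0, 0, 0], [0, 0, 0, 0, 0, 0], [0, 0, 0, 0, 0, 0], [0, 0, 0, 0, 0, 0], [0, 0, 0, 0, 0, 0], [0, 0, 0, 0, 0, 0], [0, 0, 0, 0, 0, 0], [0, 0, 0, 0, 0, 0]]
  ]
}}

```text
time_s: 12.9
tool_pos: [0.5816, -0.1842, 0.0562]
ee_rot: [0.733, 0.681, 0.001, -0.001]
force: [-1.8, 13.6, 8.3]
gripper_width: 0.136
grasp_force: 55.0
```

```bash
python3 - <<'E'
from h import *
to([.581,-.187,.056],85.7)
from rig import imaging
import cv2
p={n:imaging.camera(n)["color"] for n in("top","side")}
cv2.imwrite("pics/t3.png",p["top"]);cv2.imwrite("pics/s3.png",p["side"])
o=np.zeros((400,800,3),np.uint8)
o[:,:400]=cv2.resize(p["top"][190:270,360:440],(400,400),interpolation=cv2.INTER_CUBIC)
o[:,400:]=cv2.resize(p["side"][260:330,315:385],(400,400),interpolation=cv2.INTER_CUBIC)
cv2.imwrite("pics/pull.png",np.clip(o*1.7,0,255).astype(np.uint8))
E
```

```text
t 12.9 pos [ 0.5816 -0.1842  0.0562] angx 85.79 j [-0.21  0.55  0.55  1.9  -0.4   0.8   0.48] F [-1.8 13.6  8.3] w 0.136
shift [-0.0095 -0.0014  0.0007] turn [-0.0003 -0.002   0.001 ]
```

View pics/pull.png

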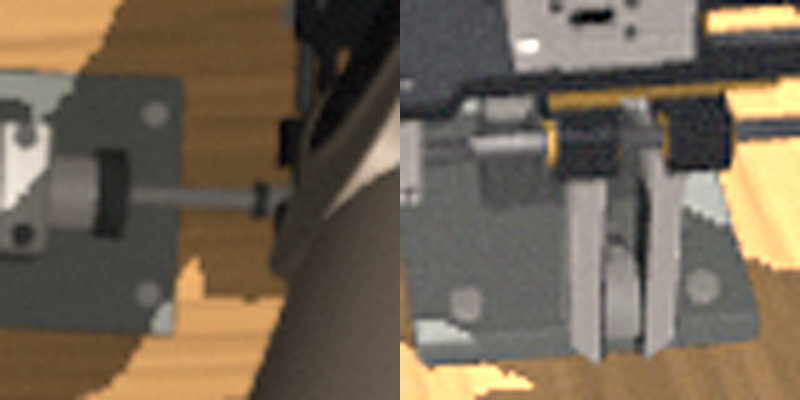

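The top view shows the jam nut at about column 412, which puts the rod about 42 mm out with no slip. The spring force agrees: (13.6−6)/180 gives 42 mm. I'll draw it 3 mm further.

{"api": "jog_arm", "payload": {
  "rows": [
    [[-0.003, 0, 0, 0, 0, 0], [-0.006, 0, 0, 0, 0, 0], [-0.009, 0, 0, 0, 0, 0], [-0.01, 0, 0, 0, 0, 0], [-0.01, 0, 0, 0, 0, 0], [-0.01, 0, 0, 0, 0, 0], [-0.01, 0, 0, 0, 0, 0], [-0.01, 0, 0, 0, 0, 0], [-0.01, 0, 0, 0, 0, 0], [-0.01, 0, 0, 0, 0, 0]]
  ]
}}

```text
time_s: 13.83
tool_pos: [0.5814, -0.1871, 0.0562]
ee_rot: [0.733, 0.681, 0.001, -0.001]
force: [-0.8, 13.5, 8.4]
gripper_width: 0.135
grasp_force: 55.0
```

{"api": "jog_arm", "payload": {
  "rows": [
    [[0, 0, 0, 0, 0, 0], [0, 0, 0, 0, 0, 0], [0, 0, 0, 0, 0, 0], [0, 0, 0, 0, 0, 0], [0, 0, 0, 0, 0, 0], [0, 0, 0, 0, 0, 0], [0, 0, 0, 0, 0, 0], [0, 0, 0, 0, 0, 0], [0, 0, 0, 0, 0, 0], [0, 0, 0, 0, 0, 0]]
  ]
}}

```text
time_s: 14.67
tool_pos: [0.5814, -0.1871, 0.0562]
ee_rot: [0.733, 0.681, 0.001, -0.001]
force: [-0.3, 14.8, 8.2]
gripper_width: 0.137
grasp_force: 55.0
```

```bash
python3 - <<'E'
from h import *
to([.581,-.187,.056],85.7)
from rig import imaging
import cv2
t=imaging.camera("top")["color"]
g=lambda i:i[222:236,375:416].astype(int).sum(2)
a=cv2.imread("pics/t3.png")
q=[.5953,.028,-.0717]
print("mouth, groove, jam px",proj("top",tw(q,[[0,-.125,.08],[0,-.127,.08],[0,-.194,.08]])).round(1).tolist())
print(t[229,375:418].sum(1).tolist()); print(a[229,375:418].sum(1).tolist())
cv2.imwrite("pics/fin.png",np.clip(cv2.resize(t[215:245,370:420],(800,480),interpolation=cv2.INTER_CUBIC)*2.2,0,255).astype(np.uint8))
E
```

```text
t 14.67 pos [ 0.5814 -0.1871  0.0562] angx 85.79 j [-0.21  0.55  0.55  1.9  -0.4   0.8   0.49] F [-0.3 14.8  8.2] w 0.137
shift [ 0.0001 -0.0013  0.0007] turn [-0.0003 -0.0021  0.001 ]
mouth, groove, jam px [[385.4, 228.2], [386.2, 228.2], [414.5, 229.5]]
[208, 209, 210, 205, 151, 68, 69, 71, 74, 72, 60, 75, 144, 169, 171, 170, 171, 169, 167, 167, 166, 169, 168, 166, 165, 163, 163, 163, 162, 160, 159, 164, 165, 168, 164, 163, 154, 111, 70, 105, 155, 167, 153]
[209, 209, 209, 208, 148, 68, 68, 73, 74, 77, 98, 146, 169, 170, 169, 171, 168, 172, 166, 167, 163, 167, 167, 166, 167, 165, 166, 164, 164, 161, 163, 164, 165, 164, 164, 147, 96, 72, 104, 152, 158, 135, 115]
```

View pics/fin.png

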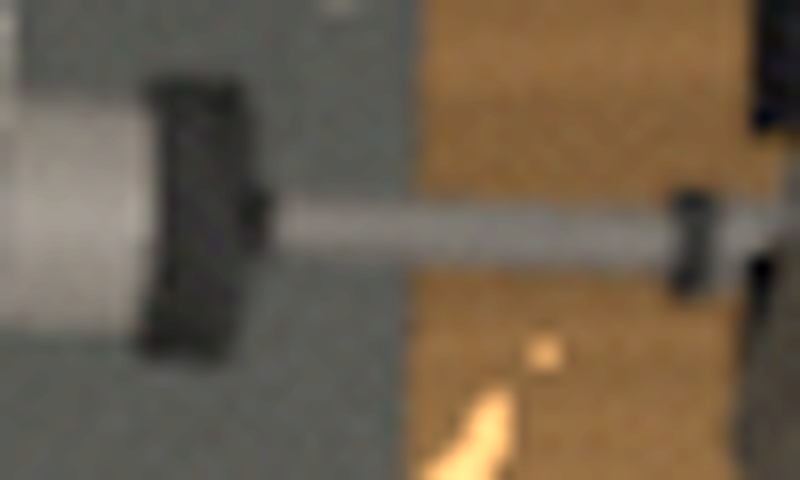

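The picture shows the dark groove at crop (258,222), fully out and right against the nut's mouth. The measured draw is 45 mm and still, so I'm handing in.

```bash
python3 -c "
from rig import job_done
print(job_done())"
```

```text
the job is handed in; nothing more can be done
None
```

The job is handed in: the selector was seen at the three-dot mark before the pull, and the rod was held about 45 mm out with the groove just clear of the nut, gripped at 55 N. The hand-in returned no verdict.

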